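Clamp the blank through the guard window and start the cycle

TASK

Reach down through the guard window over the red lever and press that lever all the way down, so that it clamps the brass blank, without touching the yellow guard. Then come out of the window, press the green start button on the grey box fully in and let it go. Leave the black lever and everything else on the table as it is, and pick nothing up.

Things in the scene. Friction and masses are not known exactly. Their poses are not given: they have to be found in the camera images.
- guard: Fixed guarded fixture: base 150 x 270 mm, clear sides, flat yellow top sheet 140 (x) x 260 (y) x 5 mm, upper face 120 mm above the table (edging and screws up to 2.5 mm higher). Two square windows, 100 x 100 mm, cut through the top sheet at (0, +63) and (0, -63) mm, one lever under each. Origin: centre of underside, on the table; z up, x to the levers' hinges, y along the row of windows.
- red_pad (a point): Centre of the top face of the red press pad (34 x 34 mm) on the free end of the red lever, under either of the two windows, within 10 mm of the window's centre. The face is roughly 8 mm below the top of the guard with the lever up, 29 mm below it with the lever fully down. x axis: along the lever to its hinge.
- red_lever (a joint): Angle of the red lever, rad: 0 up, 0.34 fully down on the blank (hard stop). The hinge is 62 mm from the pad toward +x of the guard, so the pad goes almost straight down. About 4 to 5 N on the pad moves it; it has friction only and stays where it is left. Starts between 0 and 0.06.
- black_pad (a point): Centre of the top face of the like black pad of the black lever, under the other window (empty station, no blank). Not to be moved.
- start_top (a point): Centre of the top face of the green push button, 30 mm in diameter, which points up on top of the grey start box (85 x 85 x 70 mm, fixed to the table, beside the guard on the robot's left).
- start (a joint): Travel of the green button, m: 0 out, 0.006 fully in; a spring of 5 N at full travel pushes it back out.
- bolt: Loose dark bolt standing on its head, 69 mm tall, 26 mm wide, bystander; origin at the centre of its underside.
- nut: Loose bright hexagon nut lying flat, 24 x 28 x 12 mm, bystander; origin at the centre of its underside.
- block: Loose wooden block, 55 x 120 x 35 mm, bystander; origin at the centre of its underside.
- black_lever (a joint): Angle of the black lever, built the same; it stays as found.

How it is judged:
By the outcome, as a careful person would: the job done as asked, in the order asked, and still so for the second after the job is handed in, with the robot touching nothing.
It also fails if it takes over 38 s, if anything falls off the work surface, if the arm or the gripper's body presses on something with over 40 N, if the wrist force passes 120 N, or if a joint passes its speed limit or range.

ROBOT

A 6-joint arm with a two-finger parallel gripper is mounted at the origin on the work surface; the furniture and walls round the work are solid. World frame = base frame: x ahead of the robot, y to its left, z up, the work surface at z = 0. Lengths are in m, angles in rad, forces in N, time in s.
With the tool pointing down it reaches from about 0.375 to 0.9 m from the base axis. Payload 3.1 kg.
Tool frame: the origin (TCP) lies where the fingers leave the gripper's body, on its centre line; the fingertips stand 70 mm ahead of it and the grasp point (between the pads) lies 51 mm ahead of it; z points along the fingers, y is the line along which they close (so a half turn about z gives the same grasp; the last joint's range is limited). The gripper opens to 87 mm and grips with 3 to 60 N. Pads are 19 mm wide; open, the fingers measure 117 mm over their backs; the gripper's body (75 mm by 190 mm) begins 51 mm behind the grasp point.
Start: joints at [-1.452, 0.527, 1.433, -0, 1.181, -0.178], TCP at [0.183, -0.597, 0.292] pointing down, gripper open.
Joint ranges: [-3.08, 3.08], [-0.75, 2.2], [0.22, 2.44], [-1.43, 4.57], [0, 2.65], [-2.85, 2.85]. Speed limits (rad/s): [2.79, 2.79, 3.14, 3.14, 3.14, 3.14].

INTERFACE

Orientations are given as a unit quaternion [x, y, z, w].
In Python, from rig import robot gives the robot as it stands.
- The arm moves only by the tool send_rows, never from a script. Its argument "deltas" is text: rows parted by semicolons, each of 7 numbers parted by spaces: the shift along the tool's x, y, z in mm, then the turn, a rotation vector about the tool's x, y, z in degrees, then the opening, from 0 (shut) to 1 (fully open). A call has 1 to 10 rows; each row shifts and turns the commanded pose from where the row before left it, along the tool's axes as they then stand; what a row does not reach is not made up. A row lasts 1/8 s, in which the tool goes at most 62.5 mm and 10.7 degrees, less where a joint would pass 70% of its speed; a pose out of reach is approached as far as the arm can. A call is refused whole if a number of a shift passes 62.5 or a number of a turn 10.7, either way. A call with a gripper value outside its range is refused whole. The fingers move at their own pace and stop on an object; "newtons" is the grip in N (left out, the last holds). Time passes only in rows, so rows that do not move let the fingers close. It gives the time, the measured TCP pose, the force, the opening and the grip force at its end, in the units of the state.
- robot.get_obs(): the state, without advancing time (a new reading comes with each control period).
- robot.camera(name): name is "scene" or "top" or "wrist"; returns a dict with "image" (400x640x3 uint8, red, green, blue), "depth" (400x640 float32, m along the optical axis (not along the pixel's ray), 0 where there is no reading), "fovy" (degrees; the focal length in pixels is half the picture's height over the tangent of half this angle, whatever the lens; pixels are square), "cx", "cy" (the principal point, pixels), "rvec" (rotation vector, rad) and "tvec" (3), from world to camera coordinates, as OpenCV has them. Camera axes: x right, y down, z forward; pixel columns grow to the right and rows downward; lengths in m; the calibration is good to about 2 mm. A picture is of the moment at which its call begins.
- robot.hand_in(): hands the job in; it is judged then, once.
Trained networks look in the newest picture that a camera, given by its name, has taken for a name from the list of things; names that differ only in an ending like _2 or _b are one class to them, and where a whole thing is asked for, a point or a joint stands for the part that bears it (a point fixed in the world has none). Each returns a list of dicts, best first, with "p" (0 to 1); they miss things now and then, are a little off and sometimes report something else, mostly with a low value. They report only what shows in the picture. A call takes as long as a camera call.
- robot.find_in(camera, thing): "box" ([left, top, right, bottom] in pixels, round what is visible of it).
- robot.cut_out(camera, thing): "region" (400x640 bool, what is visible of it) and "box" ([left, top, right, bottom] in pixels, round what is visible of it).
The state is a dict: "time": time; "q": joint angles; "joint_velocities": joint speeds; "joint_torque": joint torques, N m; "position": TCP position; "tool_rot": TCP orientation; "ft_force": force on the tool from outside, world axes, zero at the start; "moment": the same for the moment, N m; "grip_width": finger opening in m; "grip_force": force on a finger pad.
Only numpy, scipy, OpenCV 4.12 (cv2) and the standard library are available. Lean on these libraries where they do the work, as an engineer would, in place of code of your own. Each camera call takes 0.05 s, during which the arm holds its last target. There are 200 camera calls.

## Working session

There is one attempt and no reset: what is moved stays moved. The work goes in short steps, Python scripts to look and compute and a tool call to move; the robot and the scene stay as the last step left them, time stands still between calls to the robot, and variables do not carry over. Pictures are saved under pics/ and viewed, at most 10 in all, crops included, and the job is handed in when it is done.

Besides the shell and the picture viewer there is one more tool, called after "Call:" as name(argument=value, ...), one argument or row to a line, values as JSON. send_rows: Moves the arm, as the interface text tells. Its arguments: {"type":"object","properties":{"deltas":{"type":"string"},"newtons":{"type":"number"}},"required":["deltas"]}

```bash
mkdir -p pics; cat > h.py <<'E'
import numpy as np,cv2
from rig import robot
def cam(n):
    c=robot.camera(n); c["f"]=200/np.tan(np.radians(c["fovy"])/2); c["R"]=cv2.Rodrigues(np.array(c["rvec"],float))[0]; return c
def cloud(c):
    v,u=np.mgrid[0:400,0:640]; d=c["depth"]
    P=np.stack([(u-c["cx"])/c["f"]*d,(v-c["cy"])/c["f"]*d,d],-1)
    W=(P-np.array(c["tvec"]))@c["R"]; W[d==0]=np.nan; return W
E
python3 - <<'E'
from h import *
ims=[]
for n in ["scene","top"]:
    c=cam(n); W=cloud(c); np.save(n+".npy",W)
    cv2.imwrite(f"pics/{n}0.png",c["image"][...,::-1])
    print(n,c["f"],"cam at",-c["R"].T@np.array(c["tvec"]))
    for t in ["guard","red_pad","black_pad","start_top","bolt","nut","block"]:
        for r in robot.cut_out(n,t)[:2]:
            p=W[r["region"]]; print(t,round(r["p"],2),np.round(r["box"]),np.nanmedian(p,0).round(4) if len(p) else None, np.nanpercentile(p,[2,98],axis=0).round(3).tolist())
print(robot.get_obs())
E
```

```text
scene 415.63640492527736 cam at [0.1682844  0.48129974 0.69541156]
guard 0.63 [250. 118. 347. 237.] [ 0.492  -0.095   0.0872] [[0.422, -0.282, 0.003], [0.585, -0.017, 0.122]]
red_pad 0.88 [272. 172. 307. 185.] [ 0.4994 -0.0836  0.105 ] [[0.475, -0.103, 0.081], [0.547, -0.074, 0.111]]
black_pad 0.66 [290. 133. 322. 147.] [ 0.5221 -0.2083  0.1058] [[0.496, -0.271, 0.058], [0.57, -0.198, 0.113]]
start_top 0.74 [268. 171. 308. 186.] [ 0.4991 -0.0845  0.1056] [[0.476, -0.106, 0.08], [0.549, -0.074, 0.111]]
start_top 0.58 [249. 253. 263. 268.] [0.4572 0.1239 0.0912] [[0.445, 0.11, 0.084], [0.471, 0.135, 0.093]]
bolt 0.8 [312. 259. 321. 287.] [0.366  0.0688 0.0399] [[0.359, 0.06, 0.007], [0.376, 0.074, 0.07]]
nut 0.45 [297. 302. 311. 317.] [0.3632 0.1264 0.011 ] [[0.351, 0.116, -0.001], [0.374, 0.139, 0.014]]
block 0.68 [370. 179. 393. 215.] [ 0.3316 -0.1706  0.0338] [[0.314, -0.248, 0.006], [0.344, -0.157, 0.037]]
block 0.4 [251. 118. 347. 236.] [ 0.4904 -0.0925  0.0874] [[0.422, -0.281, 0.004], [0.583, -0.017, 0.122]]
top 471.71514743204455 cam at [ 0.36747888 -0.05811293  0.95955934]
red
[... 645 characters left out ...]
'time': 0.8, 'q': array([-1.45151186e+00,  5.27465363e-01,  1.43268374e+00,  6.49577550e-06,
        1.18142349e+00, -1.78514413e-01]), 'joint_velocities': array([ 0.00270508,  0.00063781, -0.00111641, -0.00095999, -0.00099556,
       -0.0002464 ]), 'joint_torque': array([-1.15540901e-03, -4.39950156e+01, -1.76979625e+01,  6.32784306e-02,
        5.02259145e-02, -4.28998490e-07]), 'position': array([ 0.18340392, -0.59746364,  0.29227489]), 'tool_rot': array([9.88935127e-01, 1.48348622e-01, 2.70639505e-06, 1.01172636e-05]), 'ft_force': array([-0.16960768, -0.15539792,  0.09170281]), 'moment': array([ 0.08020724,  0.00778962, -0.02434013]), 'grip_force': 0.0, 'grip_width': 0.08698491336653627}
```

View pics/top0.png

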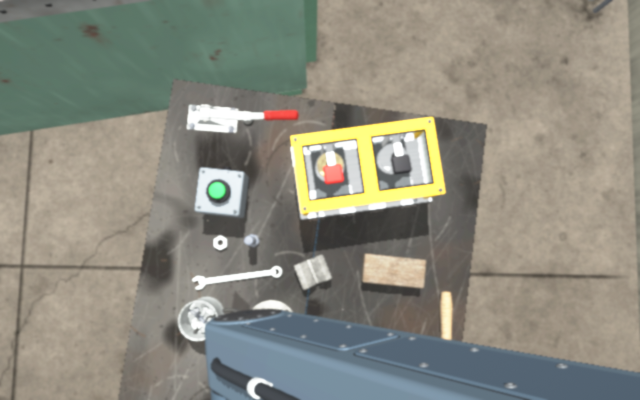

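View pics/scene0.png

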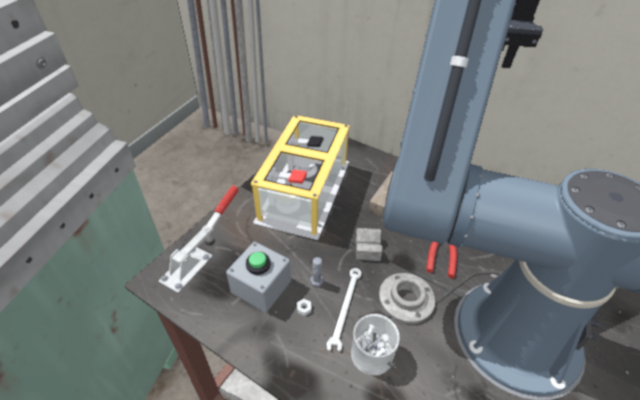

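```bash
cat > m.py <<'E'
from h import *
for n in ["scene","top"]:
    c=cam(n); W=cloud(c); hsv=cv2.cvtColor(c["image"],cv2.COLOR_RGB2HSV); h,s,v=[hsv[...,i].astype(int) for i in range(3)]
    inx=lambda lo,hi:(W>lo).all(-1)&(W<hi).all(-1)
    y=(h>20)&(h<33)&(s>150)&(v>120)&inx([.35,-.35,.11],[.7,.05,.13])
    r=cv2.minAreaRect(W[y][:,:2].astype(np.float32)*1000); print(n,"guard",y.sum(),r,"z",np.median(W[y][:,2]))
    bx=np.array(cv2.boxPoints(r)); print(bx.round(1).tolist())
    for nm,m in [("red",((h<8)|(h>172))&(s>150)&(v>100)),("green",(h>50)&(h<85)&(s>130))]:
        lo,hi=([.42,-.2,.05],[.6,0,.13]) if nm=="red" else ([.4,.05,.05],[.52,.19,.13])
        p=W[m&inx(lo,hi)]*1000; t=p[p[:,2]>np.percentile(p[:,2],90)-5]
        print(nm,len(p),"top",len(t),"rect",cv2.minAreaRect(t[:,:2].astype(np.float32)),"mean",t.mean(0).round(1),"zpct",np.percentile(p[:,2],[5,25,50,75,95]).round(1))
    k=inx([.5,.03,.01],[.8,.3,.4]); print("clamp",np.percentile(W[k],[1,99],axis=0).round(3).tolist())
E
python3 m.py; python3 - <<'E'
import cv2
a=cv2.imread('pics/top0.png')[110:220,280:450]; b=cv2.imread('pics/scene0.png')[110:245,240:355]
cv2.imwrite('pics/c1.png',cv2.resize(a,None,fx=4.5,fy=4.5,interpolation=2))
E
```

```text
scene guard 0 ((0.0, 0.0), (0.0, 0.0), 0.0) z nan
[[0.0, 0.0], [0.0, 0.0], [0.0, 0.0], [0.0, 0.0]]
red 147 top 132 rect ((490.145263671875, -90.35176849365234), (29.814943313598633, 30.944345474243164), 12.74552059173584) mean [489.  -89.4 108.2] zpct [ 80.8 106.7 107.9 108.9 110.4]
  return _methods._mean(a, axis=axis, dtype=dtype,
  ret = ret.dtype.type(ret / rcount)
Traceback (most recent call last):
  File "m.py", line 10, in <module>
    p=W[m&inx(lo,hi)]*1000; t=p[p[:,2]>np.percentile(p[:,2],90)-5]
                                       ~~~~~~~~~~~~~^^^^^^^^^^^
IndexError: index -1 is out of bounds for axis 0 with size 0
```

View pics/c1.png

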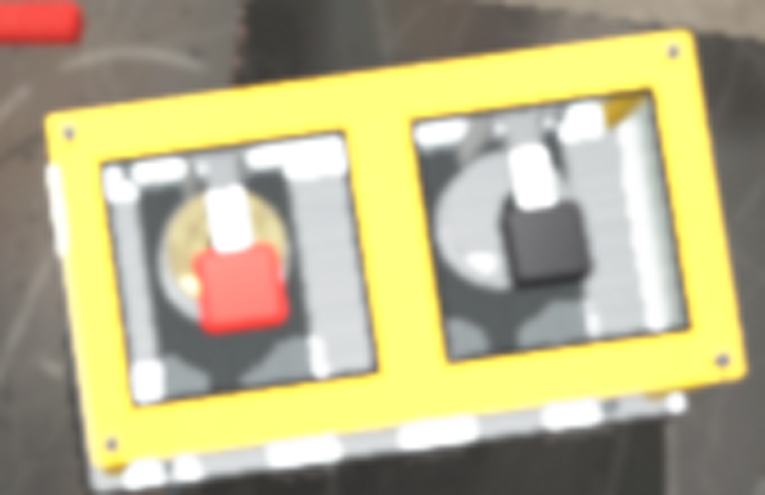

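The crop shows the red pad at about (242,288) in the left window, which spans roughly (105–378, 130–405). The black pad is under the right window. My colour thresholds were too strict, so I'll relax them.

```bash
sed -i 's/(s>150)&(v>120)&inx(\[.35,-.35,.11\],\[.7,.05,.13\])/(s>80)\&(v>120)\&inx([.35,-.35,.112],[.7,.05,.132])/; s/(h>50)&(h<85)&(s>130)/(h>40)\&(h<90)\&(s>90)/; s/(s>150)&(v>100)/(s>90)\&(v>100)/; s/\[.4,.05,.05\]/[.4,.05,.07]/' m.py; python3 m.py
```

```text
scene guard 2434 ((508.48565673828125, -154.26681518554688), (141.214111328125, 264.38409423828125), 8.963823318481445) z 0.11978241861800829
[[418.1000061035156, -34.70000076293945], [459.29998779296875, -295.79998779296875], [598.7999877929688, -273.79998779296875], [557.5999755859375, -12.699999809265137]]
red 209 top 170 rect ((490.61236572265625, -91.046630859375), (31.91062355041504, 35.11308288574219), 11.35975456237793) mean [490.  -89.7 107.8] zpct [ 76.5 105.4 107.4 108.6 110.3]
green 229 top 172 rect ((458.8207702636719, 122.25079345703125), (28.111387252807617, 25.953203201293945), 58.17115783691406) mean [458.3 122.7  91.4] zpct [81.8 87.9 90.9 91.9 93.1]
clamp [[0.501, 0.033, 0.01], [0.63, 0.18, 0.07]]
top guard 5224 ((507.5311279296875, -153.397705078125), (140.4672088623047, 260.4546813964844), 8.964415550231934) z 0.1212473990497751
[[417.8999938964844, -35.70000076293945], [458.3999938964844, -293.0], [597.2000122070312, -271.1000061035156], [556.5999755859375, -13.800000190734863]]
red 337 top 288 rect ((490.1616516113281, -92.24988555908203), (32.126670837402344, 32.84498977661133), 7.1206841468811035) mean [489.4 -92.2 109.8] zpct [ 81.7 107.8 109.4 110.6 112.3]
green 258 top 191 rect ((458.34637451171875, 120.88622283935547), (25.918567657470703, 28.049306869506836), 0.7634826302528381) mean [458.6 120.7  93. ] zpct [81.6 89.3 92.3 93.7 95.1]
clamp [[0.5, 0.032, 0.011], [0.631, 0.192, 0.072]]
```

Call:
send_rows(
  deltas="36.8 -32.8 0 0 0 0 0;36.8 -32.8 0 0 0 0 0;36.8 -32.8 0 0 0 0 0;36.8 -32.8 0 0 0 0 0;36.8 -32.8 0 0 0 0 0;36.8 -32.8 0 0 0 0 0;36.8 -32.8 0 0 0 0 0;36.8 -32.8 0 0 0 0 0;36.8 -32.8 0 0 0 0 0;36.8 -32.8 0 0 0 0 0",
)

```text
time: 2.2
position: [0.4398, -0.1746, 0.2926]
tool_rot: [0.989, 0.148, 0.0, 0.0]
ft_force: [0.3, -0.3, -0.2]
grip_width: 0.0018
grip_force: 0.0
```

Call:
send_rows(
  deltas="36.8 -32.8 0 0 0 0 0;36.8 -32.8 0 0 0 0 0;0 0 0 0 0 8.1 0;0 0 0 0 0 0 0;0 0 0 0 0 0 0",
)

```text
time: 2.82
position: [0.4899, -0.092, 0.2923]
tool_rot: [0.997, 0.079, 0.0, 0.0]
ft_force: [0.8, 1.5, 0.2]
grip_width: 0.0007
grip_force: 0.0
```

Call:
send_rows(
  deltas="0 0 35 0 0 0 0;0 0 35 0 0 0 0;0 0 25 0 0 0 0;0 0 5 0 0 0 0;0 0 5 0 0 0 0;0 0 5 0 0 0 0;0 0 5 0 0 0 0;0 0 0 0 0 0 0",
)

```text
time: 3.82
position: [0.4903, -0.0917, 0.1774]
tool_rot: [0.997, 0.078, 0.0, 0.0]
ft_force: [-0.5, -0.7, 0.3]
grip_width: 0.0003
grip_force: 0.0
```

Call:
send_rows(
  deltas="0 0 3 0 0 0 0;0 0 3 0 0 0 0;0 0 3 0 0 0 0;0 0 2 0 0 0 0;0 0 0 0 0 0 0",
)

```text
time: 4.45
position: [0.49, -0.0914, 0.166]
tool_rot: [0.997, 0.078, -0.0, -0.0]
ft_force: [-1.4, -0.2, 1.7]
grip_width: 0.0004
grip_force: 0.8
```

Call:
send_rows(
  deltas="0 0 2 0 0 0 0;0 0 1.5 0 0 0 0;0 0 1 0 0 0 0;0 0 0 0 0 0 0",
)

```text
time: 4.95
position: [0.49, -0.0914, 0.162]
tool_rot: [0.997, 0.078, -0.0, -0.0]
ft_force: [-3.5, 0.1, 6.2]
grip_width: 0.0007
grip_force: 3.4
```

```bash
python3 - <<'E'
from h import *
a=cam("scene")["image"][90:250,220:380]; b=cam("wrist")["image"]
cv2.imwrite('pics/c2.png',np.hstack([cv2.resize(a,(400,400)),cv2.resize(b[:,120:520],(400,400))])[...,::-1])
print(robot.get_obs()["ft_force"])
E
```

```text
[-3.63317717 -0.14095217  6.83362798]
```

View pics/c2.png

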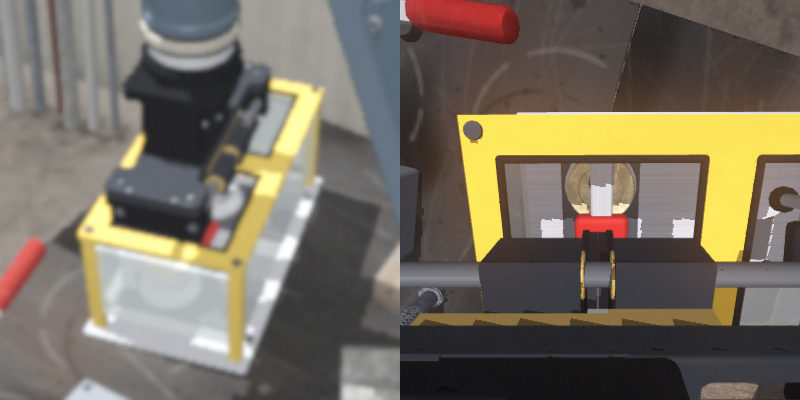

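The left half shows the gripper body above the guard with the fingers in the window. The right half (wrist) shows the fingertips on the red pad at about (600,235), clear of the window edges. I'll keep pressing until it hits the hard stop.

Call:
send_rows(
  deltas="0 0 1 0 0 0 0;0 0 1 0 0 0 0;0 0 0 0 0 0 0",
)

```text
time: 5.42
position: [0.49, -0.0914, 0.1616]
tool_rot: [0.997, 0.078, 0.0, 0.0]
ft_force: [-5.6, 1.1, 18.8]
grip_width: 0.0007
grip_force: 10.0
```

Call:
send_rows(
  deltas="0 0 1 0 0 0 0;0 0 1 0 0 0 0;0 0 0 0 0 0 0",
)

```text
time: 5.8
position: [0.49, -0.0914, 0.1612]
tool_rot: [0.997, 0.078, 0.001, 0.0]
ft_force: [-8.9, 1.8, 33.3]
grip_width: 0.0004
grip_force: 16.9
```

Call:
send_rows(
  deltas="0 0 -4 0 0 0 0;0 0 -10 0 0 0 0;0 0 -30 0 0 0 0;0 0 -40 0 0 0 0;0 0 0 0 0 0 0;0.5 -53.8 0 0 0 0 0;0.5 -53.8 0 0 0 0 0;0.5 -53.8 0 0 0 0 0;0.5 -53.8 0 0 0 0 0;0 0 0 0 0 0 0",
)

```text
time: 7.05
position: [0.457, 0.1244, 0.2407]
tool_rot: [0.997, 0.081, -0.001, -0.0]
ft_force: [-0.2, -0.9, 0.1]
grip_width: 0.0005
grip_force: 0.0
```

```bash
python3 m.py; python3 - <<'E'
from h import *
a=cam("top")["image"][100:230,270:450]
cv2.imwrite('pics/c3.png',cv2.resize(a,None,fx=4,fy=4)[...,::-1])
o=robot.get_obs();print(o["position"],o["ft_force"])
E
```

```text
scene guard 1809 ((508.55609130859375, -153.96847534179688), (140.81150817871094, 265.4717712402344), 9.072649002075195) z 0.11975741984316937
[[418.1000061035156, -34.0], [460.0, -296.1000061035156], [599.0, -273.8999938964844], [557.2000122070312, -11.800000190734863]]
red 155 top 137 rect ((491.9511413574219, -91.75711822509766), (31.972232818603516, 33.86677551269531), 6.3206305503845215) mean [491.8 -91.6  90.6] zpct [87.  88.9 90.4 91.4 92.9]
green 230 top 181 rect ((458.9762268066406, 121.98318481445312), (26.737422943115234, 28.4726505279541), 32.75309371948242) mean [458.1 122.8  91.2] zpct [81.7 88.7 90.8 91.9 93.1]
clamp [[0.5, 0.084, 0.011], [0.631, 0.18, 0.069]]
top guard 5187 ((507.697265625, -153.48855590820312), (140.6976776123047, 260.7134094238281), 8.954304695129395) z 0.12119647647936543
[[417.8999938964844, -35.70000076293945], [458.5, -293.20001220703125], [597.5, -271.29998779296875], [556.9000244140625, -13.800000190734863]]
red 326 top 242 rect ((490.50555419921875, -92.096435546875), (30.293052673339844, 32.4475212097168), 9.854636192321777) mean [491.4 -92.1  92.1] zpct [82.4 89.2 91.1 92.9 95. ]
green 28 top 21 rect ((464.96527099609375, 114.5501708984375), (19.209280014038086, 10.617521286010742), 13.762682914733887) mean [464.4 115.9  92.7] zpct [82.  89.  92.  93.1 94.9]
clamp [[0.501, 0.032, 0.011], [0.632, 0.181, 0.286]]
[0.45872809 0.12085414 0.24111848] [-0.03085531 -0.31879961  0.01014727]
```

View pics/c3.png

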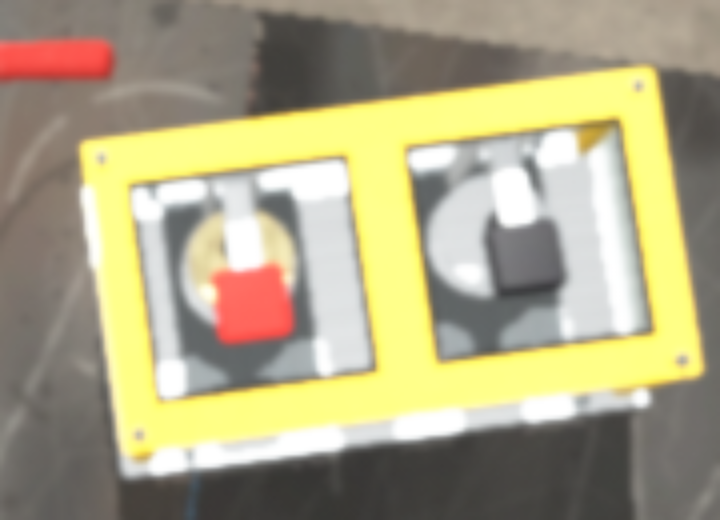

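The red pad now sits about 29 mm below the guard top, which is fully down; the guard and black pad haven't moved. Next is the button, directly below the tool.

Call:
send_rows(
  deltas="0 0 35 0 0 0 0;0 0 30 0 0 0 0;0 0 5 0 0 0 0;0 0 4 0 0 0 0;0 0 3 0 0 0 0;0 0 3 0 0 0 0;0 0 2 0 0 0 0;0 0 0 0 0 0 0",
)

```text
time: 8.2
position: [0.4591, 0.1213, 0.1602]
tool_rot: [0.997, 0.078, 0.001, 0.0]
ft_force: [1.2, -1.0, 1.9]
grip_width: 0.0003
grip_force: 1.2
```

Call:
send_rows(
  deltas="0 0 2 0 0 0 0;0 0 2 0 0 0 0;0 0 1 0 0 0 0;0 0 1 0 0 0 0;0 0 1 0 0 0 0;0 0 0 0 0 0 0",
)

```text
time: 8.95
position: [0.459, 0.1212, 0.1556]
tool_rot: [0.997, 0.078, 0.001, 0.0]
ft_force: [-3.7, -2.2, 29.6]
grip_width: 0.0002
grip_force: 14.9
```

Call:
send_rows(
  deltas="0 0 -4 0 0 0 0;0 0 -15 0 0 0 0;0 0 -40 0 0 0 0;0 0 -50 0 0 0 0;0 0 0 0 0 0 0;0 0 0 0 0 0 0;0 0 0 0 0 0 0",
)

```text
time: 9.82
position: [0.4574, 0.1213, 0.2602]
tool_rot: [0.997, 0.078, -0.002, -0.0]
ft_force: [0.6, 1.0, -0.4]
grip_width: 0.0006
grip_force: 0.0
```

```bash
python3 m.py | grep -E "red|green"; python3 -c "
from rig import robot
o=robot.get_obs();print(o['position'],o['ft_force'],robot.hand_in())"
```

```text
red 153 top 139 rect ((491.8896484375, -91.85018920898438), (33.42607498168945, 31.987585067749023), 6.566067218780518) mean [491.6 -91.6  90.5] zpct [86.4 89.  90.4 91.6 92.9]
green 228 top 178 rect ((458.8620300292969, 122.11286163330078), (26.80933380126953, 28.916852951049805), 32.58708953857422) mean [458.2 122.7  91.3] zpct [81.8 89.  90.9 91.8 92.9]
red 329 top 244 rect ((490.2614440917969, -91.78244018554688), (32.192893981933594, 32.367671966552734), 9.355557441711426) mean [491.2 -92.   92.3] zpct [82.4 89.3 91.2 93.  95. ]
green 34 top 21 rect ((459.40887451171875, 114.51675415039062), (26.616193771362305, 14.397966384887695), 9.93906021118164) mean [459.8 115.6  93.2] zpct [82.7 85.  91.8 93.4 94.8]
the job is handed in; nothing more can be done
[0.45776704 0.12124812 0.26035945] [-2.70705369e-01 -5.12459970e-01 -1.06747488e-04] None
```

I pressed the red lever down to its hard stop, then pressed the green button fully in and let it go; the lever stayed down, the button is back out, the guard and black lever look unmoved, and the job was handed in at about 10 s.

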